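Shim the cheese press cradle tight and hold the wedge

TASK

Take up the slack in the steel cheese-press cradle: stand blue spacer plates from the rack in the gap, against the white end stop, adding them until the gap left is so narrow that the orange wedge grips before it is all the way down, then slide the wedge, point down, into the gap between the spacers and the push plate. Press it down by feel until the whole stack is squeezed tight and the sprung push plate has visibly given way a few millimetres, but never push that plate back to the end of its roughly one-centimetre travel. Finish with the gripper still holding the wedge in place; leave spacers you do not need in the rack and do not disturb the timer, the salt shaker or the cheese mould.

Things in the scene. Friction and masses are not known exactly. Their poses are not given: they have to be found in the camera images.
- cradle: fixed press cradle: open steel trough along its x, 196 long, 100 wide, 62 high; inside 84 wide, floor 6 above the table. Origin at table height on the centre line, directly below the front face of the push plate when unpushed (carriage joint 0). The gap to fill lies at negative x from there, as far as the end stop; +x is the way the push plate gives
- carriage (a joint): travel in m of the sprung carriage in the cradle: white push plate (80 wide, top 60 above the table) with a white cheese and back plate behind it. 0 at rest, grows as the plate is pushed to the cradle's +x; hard end at 12 mm, more than 10 mm is too far. Spring 1.5 N per mm plus 1.5 N preload
- carriage_face (a point): centre of the push plate's upright front face (the face towards the gap, looking to the cradle's -x), 60 mm above the table; moves with the carriage
- end_stop: white end stop fixed in the trough, 16 thick (towards its -x), top level with the rim (62 above the table), black knobs outside the trough. Axes parallel to the cradle's. Origin at table height below the centre of its inner upright face, which looks to +x across the gap. Its place varies: the gap to the push plate is 20 to 31.5 mm
- stop_face (a point): centre of the upper edge of the end stop's inner face, 62 mm above the table
- rack: fixed white rack 164 (its x) by 100 (its y), origin under its centre. Three spacers stand upright in slots at its x = -54, -20 and +14 mm (slot floor 6 above the table, walls there 40 high); the wedge hangs at its +x end, its ears on two side walls 70 high. Spacers and wedge have their axes parallel to the rack's
- wedge_mid (a point): orange wedge, point down, 102 high, 0.12 kg; point half-way up (51 above the toe), 9 mm in front (+x) of its flat upright back, which looks to -x. The +x face slopes: 3 thick at the toe, 0.3 mm more per mm of height, 19 thick at 54. Blade 76 wide (y). It goes in with the flat back to the spacers, the slope to the push plate: its x along the cradle's x
- wedge_grip (a point): centre of the wedge's grip block: 18 (x) by 44 (y), from 60 to 102 above the toe; the point is 81 above the toe, 9 from the flat back. Grip it across y; the fingertips must stay above the ears (96 wide along y, 54 to 60 above the toe), which rest on the cradle's walls if the wedge drops all the way
- spacer_1_mid (a point): blue spacer plate, 8 thick (x), 0.06 kg; the point is at its centre, 49 above its foot, z up. Body 76 wide (y) and 56 high, above it a tab 30 wide (y) from 56 to 98 above the foot, to be gripped across y; its shoulders are level with the trough's rim when it stands in the trough. All three spacers are alike
- spacer_2_mid (a point): blue spacer plate, 8 thick (x), 0.06 kg; the point is at its centre, 49 above its foot, z up. Body 76 wide (y) and 56 high, above it a tab 30 wide (y) from 56 to 98 above the foot, to be gripped across y; its shoulders are level with the trough's rim when it stands in the trough. All three spacers are alike
- spacer_3_mid (a point): blue spacer plate, 8 thick (x), 0.06 kg; the point is at its centre, 49 above its foot, z up. Body 76 wide (y) and 56 high, above it a tab 30 wide (y) from 56 to 98 above the foot, to be gripped across y; its shoulders are level with the trough's rim when it stands in the trough. All three spacers are alike
- kitchen_timer: red and white kitchen timer, 62 across, 40 high, loose; origin under its centre; leave alone
- salt_shaker: grey salt shaker, 66 across, 96 high, loose; origin under its centre; leave alone
- cheese_mould: white perforated cheese mould, 76 across, 66 high, loose; origin under its centre; leave alone
Mind the look-alikes: they are no part of the job. What is shaped like the part that bears spacer_2_mid but green is not meant.

How it is judged (in metres and radians):
On the way, in this order (a step that is already met when the one before it is completed fails the run):
1. a spacer stands in the gap of the cradle (((z of spacer_1_mid in the frame of cradle below 0.06 m and x of spacer_1_mid in the frame of cradle between -0.042 and 0.004 m and y of spacer_1_mid in the frame of cradle between -0.008 and 0.008 m and angle between spacer_1_mid's own z axis and vertical below 0.2 rad) or (z of spacer_2_mid in the frame of cradle below 0.06 m and x of spacer_2_mid in the frame of cradle between -0.042 and 0.004 m and y of spacer_2_mid in the frame of cradle between -0.008 and 0.008 m and angle between spacer_2_mid's own z axis and vertical below 0.2 rad) or (z of spacer_3_mid in the frame of cradle below 0.06 m and x of spacer_3_mid in the frame of cradle between -0.042 and 0.004 m and y of spacer_3_mid in the frame of cradle between -0.008 and 0.008 m and angle between spacer_3_mid's own z axis and vertical below 0.2 rad))), for 0.2 s.
2. the wedge is in the gap and has pushed the plate back (x of wedge_mid in the frame of cradle between -0.03 and 0.02 m and y of wedge_mid in the frame of cradle between -0.01 and 0.01 m and z of wedge_mid in the frame of cradle below 0.103 m and angle between wedge_mid's own z axis and vertical below 0.2 rad and value of joint carriage above 0.0015 m and contact force between end_stop and anything else above 1 N), for 0.2 s.
At the end, for the whole second after the job is handed in: A spacer or more upright on the gap's floor, the others there or in the rack; wedge upright in the gap, toe 10 mm or more below the rim, within 10 mm of the centre line; push plate pushed back 1.5 to 10 mm, stack pressing the end stop over 1 N; wedge at rest, gripped over 3 N (all of step 2 and ((z of spacer_1_mid in the frame of cradle below 0.06 m and x of spacer_1_mid in the frame of cradle between -0.042 and 0.004 m and y of spacer_1_mid in the frame of cradle between -0.008 and 0.008 m and angle between spacer_1_mid's own z axis and vertical below 0.2 rad) or (z of spacer_2_mid in the frame of cradle below 0.06 m and x of spacer_2_mid in the frame of cradle between -0.042 and 0.004 m and y of spacer_2_mid in the frame of cradle between -0.008 and 0.008 m and angle between spacer_2_mid's own z axis and vertical below 0.2 rad) or (z of spacer_3_mid in the frame of cradle below 0.06 m and x of spacer_3_mid in the frame of cradle between -0.042 and 0.004 m and y of spacer_3_mid in the frame of cradle between -0.008 and 0.008 m and angle between spacer_3_mid's own z axis and vertical below 0.2 rad)) and value of joint carriage below 0.01 m and ((z of spacer_1_mid in the frame of cradle below 0.06 m and x of spacer_1_mid in the frame of cradle between -0.042 and 0.004 m and y of spacer_1_mid in the frame of cradle between -0.008 and 0.008 m and angle between spacer_1_mid's own z axis and vertical below 0.2 rad) or distance of spacer_1_mid from where it was at the start of the episode below 0.012 m) and ((z of spacer_2_mid in the frame of cradle below 0.06 m and x of spacer_2_mid in the frame of cradle between -0.042 and 0.004 m and y of spacer_2_mid in the frame of cradle between -0.008 and 0.008 m and angle between spacer_2_mid's own z axis and vertical below 0.2 rad) or distance of spacer_2_mid from where it was at the start of the episode below 0.012 m) and ((z of spacer_3_mid in the frame of cradle below 0.06 m and x of spacer_3_mid in the frame of cradle between -0.042 and 0.004 m and y of spacer_3_mid in the frame of cradle between -0.008 and 0.008 m and angle between spacer_3_mid's own z axis and vertical below 0.2 rad) or distance of spacer_3_mid from where it was at the start of the episode below 0.012 m) and contact force between the fingers and wedge above 3 N and linear speed of wedge below 0.02 m/s); the arm keeps its last pose, push and grip.
It fails at once if the push plate was pushed back more than 10 mm (value of joint carriage above 0.01 m).
It fails at once if the kitchen timer was moved more than 15 mm (distance of kitchen_timer from where it was at the start of the episode above 0.015 m).
It fails at once if the salt shaker was moved more than 15 mm (distance of salt_shaker from where it was at the start of the episode above 0.015 m).
It fails at once if the cheese mould was moved more than 15 mm (distance of cheese_mould from where it was at the start of the episode above 0.015 m).
It also fails if it takes over 72 s, if anything falls off the work surface, if the arm or the gripper's body presses on something with over 40 N, if the wrist force passes 120 N, or if a joint passes its speed limit or range.

ROBOT

A 6-joint arm with a two-finger parallel gripper is mounted at the origin on the work surface; the furniture and walls round the work are solid. World frame = base frame: x ahead of the robot, y to its left, z up, the work surface at z = 0. Lengths are in mm, angles in rad, forces in N, time in s.
With the tool pointing down it reaches from about 300 to 775 mm from the base axis. Payload 14.6 kg.
Tool frame: the origin (TCP) lies between the finger pads; the fingertips stand 19 mm ahead of it and the grasp point (between the pads) is the TCP; z points along the fingers, y is the line along which they close (so a half turn about z gives the same grasp; the last joint's range is limited). The gripper opens to 94 mm and grips with 3 to 60 N. Pads are 16 mm wide; open, the fingers measure 119 mm over their backs; the gripper's body (75 mm by 177 mm) begins 78 mm behind the grasp point.
Start: joints at [-1.172, 0.3, 1.521, -0, 1.321, -0.067], TCP at [247.018, -491.398, 224.446] pointing down, gripper open.
Joint ranges: [-3.03, 3.03], [-0.79, 2.21], [0.23, 2.52], [-1.04, 4.18], [0, 3.07], [-2.55, 2.55]. Speed limits (rad/s): [2.22, 2.22, 2.57, 3.14, 3.14, 3.14].

INTERFACE

Orientations are given as [roll, pitch, yaw] about the fixed x, y, z axes, in that order (R = Rz(yaw) Ry(pitch) Rx(roll)).
In Python, from cell import monitor, imaging, job, find_in, trace gives the robot as it stands. The module is installed in compiled form; this text tells all that it offers.
- The arm moves only by the tool arm_command, never from a script. Its argument "steps" is a list of rows, each a list of 5 numbers: the opening, from 0 (shut) to 1 (fully open), then the shift along the tool's x, y, z in mm, then the turn about the tool's z in degrees. In form: [[gripper, dx, dy, dz, turn], ...]. A call has 1 to 20 rows; each row is the pose to reach, as a shift and turn from the pose commanded when the call began, along the tool's axes at that moment; what a row does not reach only later rows make up. A row lasts 1/8 s, in which the tool goes at most 62.5 mm and 10.7 degrees, less where a joint would pass 70% of its speed; a pose out of reach is approached as far as the arm can. A call with a gripper value outside its range is refused whole. The fingers move at their own pace and stop on an object; "force" is the grip in N (left out, the last holds). Time passes only in rows, so rows that repeat a pose let the fingers close. It gives the time, the measured TCP pose, the force, the opening and the grip force at its end, in the units of the state.
- monitor.read_state(): the state, without advancing time (a new reading comes with each control period).
- imaging.camera(name): name is "scene" or "side" or "wrist"; returns a dict with "img" (400x640x3 uint8, red, green, blue), "mtx" (3x3 intrinsics, pixels), "view" (4x4, takes a point from world to camera coordinates). Camera axes: x right, y down, z forward; pixel columns grow to the right and rows downward; lengths in mm; the calibration is good to about 2 mm. A picture is of the moment at which its call begins. There is no depth.
- job.sign_off(): hands the job in; it is judged then, once.
Trained networks look in a picture, given as the dict that the camera call returned (one of the last four; its "shot" number tells which), for a name from the list of things; names that differ only in an ending like _2 or _b are one class to them, and where a whole thing is asked for, a point or a joint stands for the part that bears it (a point fixed in the world has none). Each returns a list of dicts, best first, with "p" (0 to 1); they miss things now and then, are a little off and sometimes report something else, mostly with a low value. They report only what shows in the picture. A call takes as long as a camera call. They do not tell look-alikes from the thing itself.
- find_in(picture, target): "rect" ([centre column, centre row, width, height] in pixels, round what is visible of it).
- trace(picture, target): "region" (400x640 bool, what is visible of it) and "rect" ([centre column, centre row, width, height] in pixels, round what is visible of it).
The state is a dict: "clock": time; "joints": joint angles; "qd": joint speeds; "effort": joint torques, N m; "eef_pos": TCP position; "eef_rot": TCP orientation; "wrist_force": force on the tool from outside, world axes, zero at the start; "moment": the same for the moment, N m; "finger_gap": finger opening in mm; "finger_force": force on a finger pad.
Only numpy, scipy, OpenCV 4.12 (cv2) and the standard library are available. Lean on these libraries where they do the work, as an engineer would, in place of code of your own. Each camera call takes 0.05 s, during which the arm holds its last target. There are 200 camera calls.

## Working session

There is one attempt and no reset: what is moved stays moved. The work goes in short steps, Python scripts to look and compute and a tool call to move; the robot and the scene stay as the last step left them, time stands still between calls to the robot, and variables do not carry over. Pictures are saved under pics/ and viewed, at most 10 in all, crops included, and the job is handed in when it is done.

Besides the shell and the picture viewer there is one more tool, called after "Call:" by a JSON object that holds its "op" and its "data", one argument or row to a line. arm_command: Moves the arm, as the interface text tells. Its arguments: {"type":"object","properties":{"steps":{"type":"array","items":{"type":"array","items":{"type":"number"}}},"force":{"type":"number"}},"required":["steps"]}

```bash
mkdir -p pics; python3 - <<'E'
from cell import monitor, imaging, job, find_in, trace
import cv2,numpy as np
s=monitor.read_state();print(s)
ims=[]
for n in ["scene","side"]:
    p=imaging.camera(n);ims.append(p["img"]);print(n,p["mtx"].tolist(),np.round(p["view"],4).tolist())
    np.savez(f"{n}0.npz",**{k:p[k] for k in("img","mtx","view")})
    for t in ["cradle","end_stop","carriage","rack","wedge_mid","spacer_1_mid","kitchen_timer","salt_shaker","cheese_mould"]:
        print(t,[(np.round(d["rect"]).tolist(),round(d["p"],2)) for d in find_in(p,t)][:6])
for n,i in zip("ab",ims): cv2.imwrite(f"pics/{n}.png",i[:,:,::-1])
E
```

```text
{'clock': 0.0, 'joints': array([-1.17159779e+00,  3.00444422e-01,  1.52155532e+00, -1.16970337e-05,
        1.32071785e+00, -6.66021780e-02]), 'qd': array([-0.0013362 , -0.00137202,  0.00143729, -0.00262357,  0.00028853,
       -0.00233729]), 'effort': array([-4.39662963e-04, -5.31802726e+01, -3.52736056e+01,  7.08753197e-02,
        2.43863388e-02, -8.89891680e-05]), 'eef_pos': array([ 246.92807574, -491.18981557,  223.91185647]), 'eef_rot': array([-3.14046946e+00, -6.35631358e-05,  4.65803575e-01]), 'wrist_force': array([-1.0179784 ,  0.10955406, -0.41520073]), 'moment': array([-0.00117199,  0.03030441,  0.0078272 ]), 'finger_force': 0.0, 'finger_gap': 94.17924738569826}
scene [[520.5311617186717, 0.0, 316.51706822309654], [0.0, 520.5311617186717, 204.89449337612498], [0.0, 0.0, 1.0]] [[-0.7313, -0.6818, -0.0189, 362.27], [-0.4597, 0.5131, -0.7248, 291.82], [0.5039, -0.5213, -0.6887, 1592.8611], [0.0, 0.0, 0.0, 1.0]]
cradle [([264.0, 241.0, 67.0, 52.0], 0.74)]
end_stop [([276.0, 246.0, 25.0, 32.0], 0.73), ([258.0, 289.0, 26.0, 35.0], 0.63)]
carriage [([259.0, 235.0, 35.0, 24.0], 0.
[... 383 characters left out ...]
.0, 30.0], 0.77)]
side [[475.48889009783716, 0.0, 312.1168242963201], [0.0, 475.48889009783716, 201.6783039681772], [0.0, 0.0, 1.0]] [[0.9293, -0.3689, -0.0195, -457.7167], [-0.1708, -0.3822, -0.9082, 187.9375], [0.3276, 0.8473, -0.4181, 1346.234], [0.0, 0.0, 0.0, 1.0]]
cradle [([317.0, 197.0, 40.0, 31.0], 0.68)]
end_stop []
carriage [([311.0, 192.0, 22.0, 13.0], 0.5), ([316.0, 197.0, 38.0, 34.0], 0.39)]
rack []
wedge_mid [([368.0, 235.0, 19.0, 36.0], 0.76), ([282.0, 233.0, 20.0, 23.0], 0.58)]
spacer_1_mid [([332.0, 253.0, 21.0, 33.0], 0.59)]
kitchen_timer []
salt_shaker [([257.0, 184.0, 17.0, 24.0], 0.85), ([309.0, 191.0, 28.0, 11.0], 0.15)]
cheese_mould [([282.0, 232.0, 20.0, 28.0], 0.46)]
```

```bash
python3 - <<'E'
import cv2,numpy as np
a=cv2.imread("pics/a.png")[140:330,220:420];b=cv2.imread("pics/b.png")[160:300,230:410]
a=cv2.resize(a,(480,456),interpolation=3);b=cv2.resize(b,(0,0),fx=1.75,fy=1.75,interpolation=3)
o=np.zeros((456,480+b.shape[1],3),np.uint8);o[:,:480]=a;o[:b.shape[0],480:]=b
cv2.imwrite("pics/ab.png",o);print(o.shape)
E
```

```text
(456, 795, 3)
```

View pics/a.png

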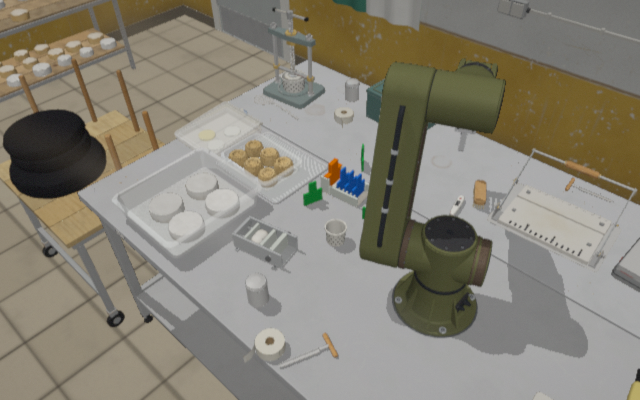

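View pics/ab.png

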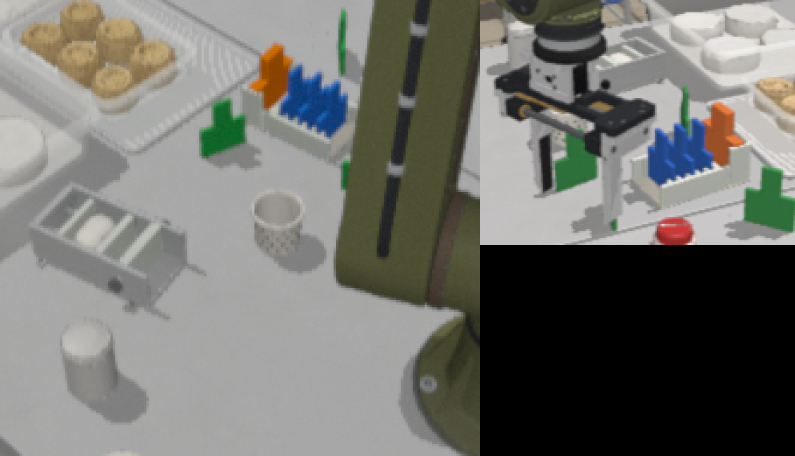

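The pictures show blue spacers in the rack at about (350,185), with the orange wedge at (334,170). Possible mix-ups are the green plates at (313,193), (363,157) and (365,212), which are not in the rack and are green. I choose the blue ones. The cradle is at (265,240), and its end stop with black knobs is on the right side at about (276,246).

```bash
cat > h.py <<'E'
import numpy as np,cv2
def back(p,u,v,z):
    K=np.array(p["mtx"]);V=np.array(p["view"]);R=V[:3,:3];t=V[:3,3]
    c=-R.T@t;d=R.T@np.linalg.inv(K)@np.array([u,v,1.]);return c+d*(z-c[2])/d[2]
def proj(p,X):
    X=np.atleast_2d(X);V=np.array(p["view"]);q=X@V[:3,:3].T+V[:3,3];q=q@np.array(p["mtx"]).T;return q[:,:2]/q[:,2:]
E
python3 - <<'E'
from h import *
from cell import monitor, imaging, find_in
s=np.load("scene0.npz");d=np.load("side0.npz")
f=lambda x,y:(220+x/2.4,140+y/2.4)
for n,x,y,z in [("cradle c1",72,185,62),("c2",186,232,62),("c3",150,272,62),("c4",32,232,62),("rackA",243,88,40),("rackB near r",330,157,0),("wedge",272,70,90),("spL",297,88,80),("spR",335,105,80),("timer?",277,225,66),("salt",90,335,96)]:
    print(n,back(s,*f(x,y),z).round())
g=lambda x,y:(230+(x-480)/1.75,160+y/1.75)
for n,x,y,z in [("sp L",658,145,80),("spR",697,130,80),("wedge",722,112,95),("rack nearL corner",660,205,0),("rack nearR",750,175,0),("timer",675,225,40)]:
    print(n,back(d,*g(x,y),z).round())
p=imaging.camera("wrist");cv2.imwrite("pics/w0.png",p["img"][:,:,::-1]);print(p["mtx"],p["view"].round(3))
V=p["view"];print(-V[:3,:3].T@V[:3,3])
E
```

```text
cradle c1 [642. 175.  62.]
c2 [457. 132.  62.]
c3 [441. 215.  62.]
c4 [614. 273.  62.]
rackA [ 622. -163.   40.]
rackB near r [ 445. -166.    0.]
wedge [ 577. -181.   90.]
spL [ 528. -183.   80.]
spR [ 460. -191.   80.]
timer? [370.  41.  66.]
salt [400. 356.  96.]
sp L [ 471. -203.   80.]
spR [ 548. -183.   80.]
wedge [ 600. -169.   95.]
rack nearL corner [ 455. -246.    0.]
rack nearR [ 626. -225.    0.]
timer [ 430. -355.   40.]
[[347.50594918   0.         314.00950102]
 [  0.         347.50594918 201.0053826 ]
 [  0.           0.           1.        ]] [[ 4.50000e-01 -8.93000e-01  2.00000e-03 -5.50970e+02]
 [-8.58000e-01 -4.31000e-01  2.78000e-01 -2.82900e+01]
 [-2.47000e-01 -1.26000e-01 -9.61000e-01  3.92342e+02]
 [ 0.00000e+00  0.00000e+00  0.00000e+00  1.00000e+00]]
[ 320.38213091 -454.85493006  385.69791215]
```

View pics/w0.png

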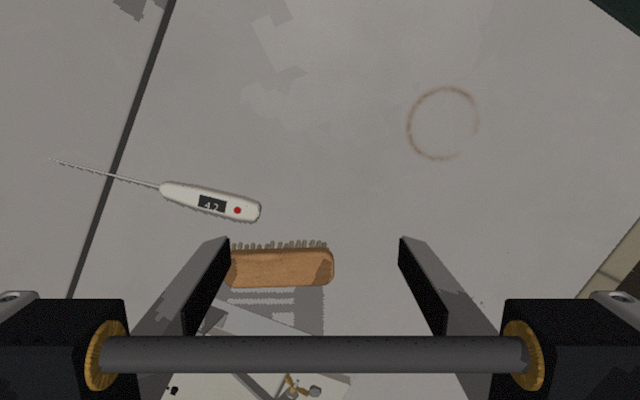

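The wrist view shows only a thermometer and a brush, with no cradle or rack. I'll move above the rack.

Call:
{"op": "arm_command", "data": {
  "steps": [
    [1, 60, -21, -6, 4],
    [1, 120, -42, -12, 8],
    [1, 175, -62, -18, 12],
    [1, 230, -82, -24, 16],
    [1, 285, -102, -30, 16],
    [1, 340, -121, -36, 16],
    [1, 399, -142, -36, 16],
    [1, 399, -142, -36, 16],
    [1, 399, -142, -36, 16]
  ]
}}

```text
clock: 2.17
eef_pos: [539.4, -185.6, 260.2]
eef_rot: [-3.142, 0.0, 0.187]
wrist_force: [-0.0, -0.1, 0.3]
finger_gap: 93.6
finger_force: 0.0
```

```bash
python3 - <<'E'
from h import *
from cell import monitor, imaging, find_in,trace
s=monitor.read_state();print(s["eef_pos"],s["eef_rot"],s["wrist_force"])
p=imaging.camera("wrist");cv2.imwrite("pics/w1.png",p["img"][:,:,::-1])
np.savez("w1.npz",**{k:p[k] for k in("img","mtx","view")})
for t in ["rack","wedge_mid","spacer_1_mid"]:
    for d in find_in(p,t): print(t,np.round(d["rect"]),round(d["p"],2))
E
```

```text
[ 539.44926028 -185.55018548  260.24622269] [-3.14152081e+00  4.76584811e-04  1.86848673e-01] [-0.00560308 -0.0731356   0.2649956 ]
rack [334. 183. 106. 146.] 0.91
wedge_mid [334. 140.  94.  29.] 0.6
spacer_1_mid [324. 238.  66.  42.] 0.89
spacer_1_mid [ 32. 154.  22.  22.] 0.65
```

View pics/w1.png

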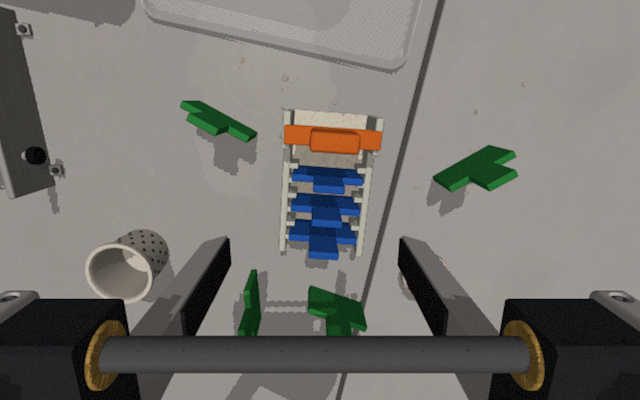

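The view shows the rack with its three blue spacers (rows 175, 207, 237) and the wedge at (334,140). The green plates at (218,120), (475,168), (250,300) and (335,305) are decoys. I'll fit the rack pose to the blue mask.

```bash
cat >> h.py <<'E'
from scipy.optimize import minimize
def box(x0,x1,y0,y1,z0,z1): return np.array([[x,y,z] for x in(x0,x1) for y in(y0,y1) for z in(z0,z1)],float)
def place(P,x,y,a):
    c,s=np.cos(a),np.sin(a);return np.c_[P[:,0]*c-P[:,1]*s+x,P[:,0]*s+P[:,1]*c+y,P[:,2]]
def render(p,boxes,pose,sc=4):
    m=np.zeros((400*sc,640*sc),np.uint8)
    for b in boxes:
        q=proj(p,place(b,*pose));h=cv2.convexHull(((q+.5)*sc).astype(np.float32)).round().astype(np.int32);cv2.fillConvexPoly(m,h,255)
    return cv2.resize(m,(640,400),interpolation=cv2.INTER_AREA)/255.
def fit(p,mask,boxes,x0,step=(10,10,.05),hide=None):
    def f(v):
        r=render(p,boxes,v)
        if hide is not None: r=r*(1-render(p,hide,v))
        return np.abs(r-mask).sum()
    x0=np.array(x0,float);sim=np.vstack([x0]+[x0+np.eye(3)[i]*step[i] for i in range(3)])
    r=minimize(f,x0,method="Nelder-Mead",options=dict(initial_simplex=sim,xatol=.02,fatol=.5,maxiter=300));return r.x,r.fun,mask.sum()
def hue(img,lo,hi,s=120,v=40):
    h=cv2.cvtColor(np.ascontiguousarray(img),cv2.COLOR_RGB2HSV);return (cv2.inRange(h,(lo,s,v),(hi,255,255))>0).astype(float)
SP=lambda x:[box(x-4,x+4,-38,38,6,62),box(x-4,x+4,-15,15,62,104)]
E
python3 - <<'E'
from h import *
p=dict(np.load("w1.npz"));m=hue(p["img"],105,130)
# hide lower body (inside rack walls): use only z>=40 for the bodies
B=[]
for x in(-54,-20,14): B+= [box(x-4,x+4,-38,38,40,62),box(x-4,x+4,-15,15,62,104)]
for x0 in([515,-190,.18],[510,-185,.15]): 
    r=fit(p,m,B,x0);print(r)
c=r[0];o=hue(p["img"],5,16)
g=np.argwhere(o)
for wx in range(44,72,2):
    b=[box(wx,wx+18,-22,22,76,118),box(wx,wx+18,-48,48,70,76)]
    print(wx,np.abs(render(p,b,c)-o).sum().round(),o.sum(),end=" ; ")
s=dict(np.load("scene0.npz"));ms=hue(s["img"],105,130);ms[:150]=0;ms[:,:325]=0;ms[:,385:]=0;ms[215:]=0
print("scene",fit(s,ms,B,c,(5,5,.03)))
E
```

```text
(array([ 5.31330205e+02, -2.01239889e+02,  1.14230623e-01]), np.float64(909.1215686274509), np.float64(4543.0))
(array([ 5.31279533e+02, -2.01018391e+02,  1.13943044e-01]), np.float64(909.9411764705882), np.float64(4543.0))
44 1227.0 2225.0 ; 46 829.0 2225.0 ; 48 425.0 2225.0 ; 50 145.0 2225.0 ; 52 532.0 2225.0 ; 54 927.0 2225.0 ; 56 1329.0 2225.0 ; 58 1748.0 2225.0 ; 60 2179.0 2225.0 ; 62 2595.0 2225.0 ; 64 3014.0 2225.0 ; 66 3445.0 2225.0 ; 68 3867.0 2225.0 ; 70 4147.0 2225.0 ; scene (array([ 5.26665154e+02, -1.92760833e+02,  9.97540617e-02]), np.float64(136.58431372549018), np.float64(480.0))
```

Call:
{"op": "arm_command", "data": {
  "steps": [
    [0.7, -50, 8, 10, 4.2],
    [0.7, -64.7, 9.8, 50, 4.2],
    [0.7, -64.7, 9.8, 95, 4.2],
    [0.7, -64.7, 9.8, 140, 4.2],
    [0.7, -64.7, 9.8, 165, 4.2],
    [0.7, -64.7, 9.8, 174, 4.2],
    [0.7, -64.7, 9.8, 174, 4.2],
    [0.1, -64.7, 9.8, 174, 4.2],
    [0.1, -64.7, 9.8, 174, 4.2],
    [0.1, -64.7, 9.8, 174, 4.2],
    [0.1, -64.7, 9.8, 174, 4.2],
    [0.1, -64.7, 9.8, 174, 4.2],
    [0.1, -64.7, 9.8, 174, 4.2]
  ],
  "force": 30
}}

```text
clock: 4.0
eef_pos: [478.1, -207.0, 86.6]
eef_rot: [3.141, -0.0, 0.113]
wrist_force: [-0.4, 0.6, 1.2]
finger_gap: 29.9
finger_force: 30.0
```

Call:
{"op": "arm_command", "data": {
  "steps": [
    [0.1, 0, 0, -15, 0],
    [0.1, 0, 0, -50, 0],
    [0.1, 0, 0, -90, 0],
    [0.1, 2, -20, -120, 0],
    [0.1, 5, -75, -124, -2],
    [0.1, 9, -130, -124, -4],
    [0.1, 13, -190, -124, -6],
    [0.1, 17, -250, -124, -8],
    [0.1, 21, -310, -124, -8],
    [0.1, 25, -360, -124, -8],
    [0.1, 26, -386, -124, -8],
    [0.1, 26, -386, -124, -8],
    [0.1, 26, -386, -124, -8]
  ]
}}

```text
clock: 5.62
eef_pos: [460.3, 178.8, 210.9]
eef_rot: [3.141, -0.0, 0.253]
wrist_force: [-0.1, -0.1, -0.7]
finger_gap: 29.7
finger_force: 30.0
```

```bash
python3 - <<'E'
from h import *
from cell import monitor, imaging, find_in,trace
s=monitor.read_state();print(s["eef_pos"],s["eef_rot"],s["wrist_force"])
p=imaging.camera("wrist");cv2.imwrite("pics/w2.png",p["img"][:,:,::-1])
np.savez("w2.npz",**{k:p[k] for k in("img","mtx","view")})
for t in ["cradle","end_stop","carriage"]:
    for d in find_in(p,t): print(t,np.round(d["rect"]),round(d["p"],2))
E
```

```text
[460.26474365 178.79847541 210.85717409] [ 3.14135675e+00 -2.95994371e-04  2.52622805e-01] [-0.10188734 -0.09332563 -0.72440677]
cradle [324. 102. 132. 203.] 0.78
end_stop [316. 156. 143.  32.] 0.86
end_stop [117. 201. 118.  85.] 0.27
carriage [324.  60. 102. 120.] 0.89
carriage [321. 103. 134. 204.] 0.36
```

View pics/w2.png

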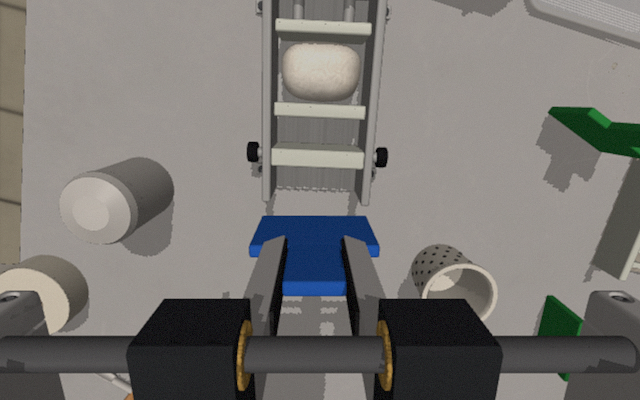

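The cradle is ahead. The push plate's front is at about row 117 and the end stop's top spans rows 147–166, with the knobs at (252,151) and (381,157). The spacer hangs at (315,250), the salt shaker is at (110,200) and the mould at (455,275). I'll measure the edges next.

```bash
python3 - <<'E'
from h import *
p=dict(np.load("w2.npz"));g=cv2.cvtColor(p["img"],cv2.COLOR_RGB2GRAY).astype(float)
for c in (285,300,315,330,345,355):
    print(c,g[98:170,c-1:c+2].mean(1).round().astype(int).tolist())
for r in (130,155,180,110,80): print("row",r,g[r-1:r+2,250:395].mean(0).round().astype(int).tolist())
z=cv2.resize(p["img"][85:210,235:395],None,fx=4.8,fy=4.8,interpolation=2);cv2.imwrite("pics/z2.png",z[:,:,::-1])
E
```

```text
285 [108, 110, 109, 103, 145, 179, 187, 187, 185, 185, 184, 182, 183, 182, 181, 185, 170, 132, 110, 109, 110, 111, 109, 110, 111, 110, 110, 111, 113, 111, 110, 110, 108, 110, 111, 111, 110, 110, 110, 110, 111, 112, 110, 99, 100, 113, 112, 113, 112, 109, 128, 164, 182, 185, 184, 182, 184, 182, 184, 181, 181, 180, 181, 180, 182, 182, 172, 137, 109, 110, 111, 110]
300 [91, 105, 112, 111, 108, 153, 185, 188, 187, 185, 185, 181, 182, 182, 182, 181, 181, 162, 118, 98, 110, 111, 110, 111, 112, 109, 111, 108, 109, 110, 110, 110, 110, 109, 110, 109, 109, 109, 109, 111, 109, 110, 112, 110, 103, 104, 112, 111, 112, 111, 107, 142, 178, 183, 185, 182, 184, 182, 180, 181, 183, 181, 180, 181, 180, 181, 182, 167, 117, 99, 111, 110]
315 [92, 87, 82, 98, 107, 126, 166, 187, 188, 187, 187, 184, 182, 183, 181, 182, 181, 175, 150, 114, 104, 114, 115, 115, 115, 112, 114, 113, 114, 114, 113, 114, 114, 114, 115, 113, 114, 112, 114, 114, 113, 114, 112, 113, 108, 107, 113, 113, 112, 112, 111, 111, 153, 184, 185, 185, 184, 184, 183, 182, 181, 180, 180, 181, 179, 179, 182, 178, 156, 121, 109, 113]
330 [93, 89, 
[... 3963 characters left out ...]
50, 150, 150, 151, 151, 151, 152, 151, 152, 153, 130, 115, 142, 151, 149, 147, 148, 151, 143, 115, 81, 56, 59, 59, 58, 56, 82, 133, 158, 158, 154, 126, 95, 107, 119, 129, 142, 150, 153, 157, 161, 166, 166, 168, 172, 176, 174, 176, 177, 177, 176, 178, 176, 178, 181, 180, 182, 181, 178, 179, 184, 185, 184, 186, 184, 184, 183, 181, 181, 181, 179, 179, 185, 186, 185, 183, 183, 184, 185, 182, 180, 182, 182, 184, 176, 175, 175, 178, 180, 182, 176, 174, 177, 181, 177, 171, 167, 164, 158, 152, 149, 146, 135, 129, 119, 109, 101, 97, 106, 112, 114, 95, 64, 62, 63, 62, 63, 63, 61, 62, 106, 140, 152, 155, 152, 150, 148, 141, 123, 132, 152, 150, 148, 150, 151, 150, 149, 150, 150, 149, 151, 148, 149, 149]
```

View pics/z2.png

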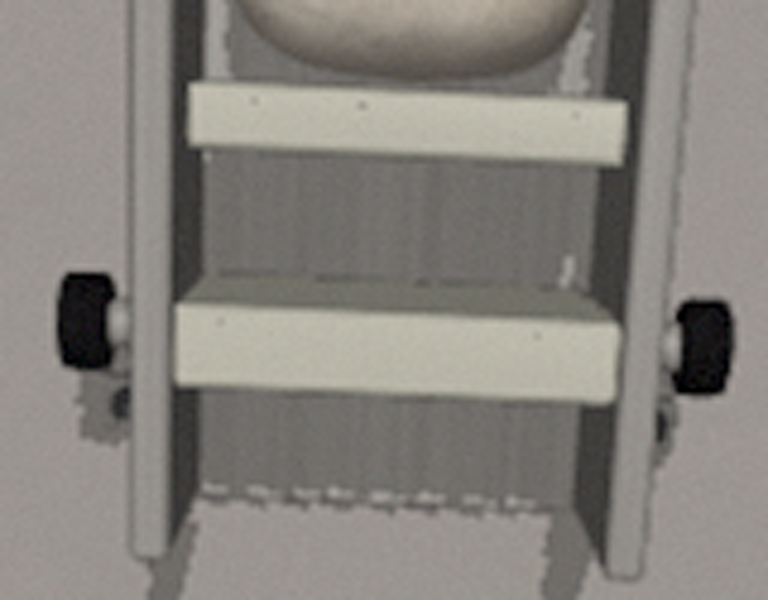

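```bash
python3 - <<'E'
from h import *
p=dict(np.load("w2.npz"));f=lambda u,v,z:back(p,u,v,z)[:2]
E={}
for n,L,z in [("plate",[(285,114.7),(300,115.7),(315,116.2),(330,116.8),(345,117.4),(355,118)],60),("stopin",[(285,148.6),(300,149.1),(315,149.9),(330,150.5),(345,151.2),(355,151.7)],62),("stopout",[(285,164.8),(300,165.4),(315,166.3),(330,166.7),(345,167.3),(355,168)],62),
 ("Lin",[(269.9,130),(269.6,155),(269.7,180)],62),("Lout",[(262.3,130),(262.6,155),(262.3,180)],62),("Rin",[(366.9,130),(364.5,155),(362.7,180)],62),("Rout",[(374.8,130),(372.3,155),(369.8,180)],62)]:
    P=np.array([f(u,v,z) for u,v in L]);c=P.mean(0);d=np.linalg.svd(P-c)[2][0];d=d*np.sign(d[0] if abs(d[0])>.7 else d[1])
    E[n]=(c,d);print(n,c.round(1),"ang",np.degrees(np.arctan2(d[1],d[0])).round(2))
a=np.mean([np.arctan2(E[n][1][1],E[n][1][0]) for n in("Lin","Rin","Lout","Rout")]);a2=np.mean([np.arctan2(-E[n][1][0],E[n][1][1]) for n in("plate","stopin","stopout")])
print("yaw",a,a2)
a=(a+a2)/2;ex=np.array([np.cos(a),np.sin(a)]);ey=np.array([-ex[1],ex[0]])
w={n:(E[n][0]@ex,E[n][0]@ey) for n in E};print({n:np.round(v,1) for n,v in w.items()})
cy=np.mean([w[n][1] for n in("Lin","Rin","Lout","Rout")]);cx=w["plate"][0]
print("origin",cx*ex+cy*ey,"gap",cx-w["stopin"][0])
E
```

```text
plate [528.8 188.9] ang 102.03
stopin [500.6 181.5] ang 101.93
stopout [486.4 177.7] ang 101.93
Lin [484.5 225.3] ang 12.26
Lout [482.9 231.7] ang 12.14
Rin [505.8 143. ] ang 12.02
Rout [507.5 136.5] ang 11.45
yaw 0.2088283059409771 0.20875087011622073
{'plate': array([556.4,  75.2]), 'stopin': array([527.3,  73.8]), 'stopout': array([512.7,  73. ]), 'Lin': array([520.7, 120. ]), 'Lout': array([520.4, 126.5]), 'Rin': array([524.4,  35.1]), 'Rout': array([524.7,  28.3])}
origin [528.28585562 191.14209108] gap 29.091316127751156
```

```bash
python3 - <<'E'
from h import *
p=dict(np.load("w2.npz"));m=hue(p["img"],100,130);w=np.zeros((400,640));w[205:244]=1
B=[box(-4,4,-38,38,130.3,186.3),box(-4,4,-15,15,186,228)]
import h
t=np.array([460.26,178.8]);a=.2526
def f(v): return np.abs((render(p,B,v)-m)*w).sum()
best=None
r=minimize(f,[*t,a],method="Nelder-Mead",options=dict(initial_simplex=[[*t,a],[t[0]+4,t[1],a],[t[0],t[1]+4,a],[*t,a+.03]],xatol=.02,fatol=.5))
d=r.x[:2]-t;print(r.x,r.fun,m[205:244].sum(),"tool offset x,y(left)",d@[np.cos(a),np.sin(a)],d@[-np.sin(a),np.cos(a)])
E
```

```text
[4.57609705e+02 1.77744609e+02 2.53475368e-01] 313.69803921568626 2942.0 tool offset x,y(left) -2.8299557631696137 -0.35953113917239676
```

Call:
{"op": "arm_command", "data": {
  "steps": [
    [0.1, 40, 3, 0, 2.5],
    [0.1, 55.9, 4.5, 10, 2.5],
    [0.1, 55.9, 4.5, 40, 2.5],
    [0.1, 55.9, 4.5, 55, 2.5],
    [0.1, 55.9, 4.5, 62, 2.5],
    [0.1, 55.9, 4.5, 70, 2.5],
    [0.1, 55.9, 4.5, 78, 2.5],
    [0.1, 55.9, 4.5, 78, 2.5]
  ]
}}

```text
clock: 6.82
eef_pos: [515.3, 189.1, 132.1]
eef_rot: [3.142, 0.001, 0.209]
wrist_force: [-0.5, 0.2, -0.2]
finger_gap: 29.7
finger_force: 30.0
```

```bash
python3 - <<'E'
from h import *
from cell import monitor, imaging
p=imaging.camera("wrist")
np.savez("w3.npz",**{k:p[k] for k in("img","mtx","view")})
z=cv2.resize(p["img"][100:340,200:440],None,fx=2.4,fy=2.4,interpolation=2);cv2.imwrite("pics/w3.png",z[:,:,::-1])
E
```

```text
(no output)
```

View pics/w3.png

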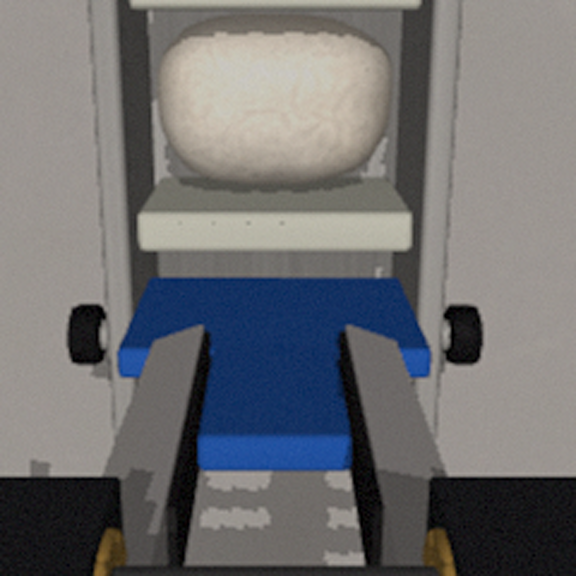

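The spacer's foot is inside the trough, clear of both the plate and the stop, and centred. Lowering it now.

Call:
{"op": "arm_command", "data": {
  "steps": [
    [0.1, 0, 0, 15, 0],
    [0.1, 0, 0, 30, 0],
    [0.1, 0, 0, 38, 0],
    [0.1, 0, 0, 42.5, 0],
    [0.1, -3, 0, 42.5, 0],
    [0.1, -6, 0, 42.5, 0],
    [0.1, -6, 0, 42.5, 0]
  ]
}}

```text
clock: 7.75
eef_pos: [509.5, 187.9, 90.3]
eef_rot: [-3.142, -0.001, 0.209]
wrist_force: [0.5, 0.1, -0.6]
finger_gap: 29.9
finger_force: 30.0
```

Call:
{"op": "arm_command", "data": {
  "steps": [
    [0.1, -1, 0, 0, 0],
    [0.1, -2, 0, 0, 0],
    [0.1, -2, 0, 0, 0]
  ]
}}

```text
clock: 8.12
eef_pos: [507.6, 187.5, 90.0]
eef_rot: [-3.142, -0.0, 0.209]
wrist_force: [1.0, -0.1, -1.2]
finger_gap: 29.8
finger_force: 30.0
```

Call:
{"op": "arm_command", "data": {
  "steps": [
    [0.1, -1, 0, 0, 0],
    [0.1, -2, 0, 0, 0],
    [0.1, -2, 0, 0, 0]
  ]
}}

```text
clock: 8.5
eef_pos: [505.6, 187.1, 90.0]
eef_rot: [-3.142, -0.0, 0.209]
wrist_force: [-0.0, 0.9, -1.1]
finger_gap: 29.9
finger_force: 30.0
```

Call:
{"op": "arm_command", "data": {
  "steps": [
    [0.1, -1, 0, 0, 0],
    [0.1, -2, 0, 0, 0],
    [0.1, -2, 0, 0, 0]
  ]
}}

```text
clock: 8.88
eef_pos: [505.0, 186.9, 90.2]
eef_rot: [-3.141, -0.004, 0.209]
wrist_force: [10.8, 2.5, -7.3]
finger_gap: 29.9
finger_force: 30.0
```

Contact with the end stop. I'll ease off, set it down and release.

Call:
{"op": "arm_command", "data": {
  "steps": [
    [0.1, 1.3, 0, 1, 0],
    [0.1, 1.3, 0, 2.5, 0],
    [0.1, 1.3, 0, 3.5, 0],
    [0.1, 1.3, 0, 3.5, 0]
  ]
}}

```text
clock: 9.38
eef_pos: [505.3, 187.0, 86.6]
eef_rot: [-3.142, -0.001, 0.209]
wrist_force: [5.6, 1.1, 0.6]
finger_gap: 29.9
finger_force: 30.0
```

Call:
{"op": "arm_command", "data": {
  "steps": [
    [0.1, 0, 0, 1, 0],
    [0.6, 0, 0, 1, 0],
    [0.6, 0, 0, 1, 0],
    [0.6, 0, 0, 1, 0],
    [0.6, 0, 0, -20, 0],
    [0.6, 0, 0, -60, 0],
    [0.6, 0, 0, -100, 0],
    [0.6, 0, 0, -120, 0],
    [0.6, 0, 0, -120, 0]
  ]
}}

```text
clock: 10.5
eef_pos: [505.3, 187.0, 207.4]
eef_rot: [-3.141, -0.002, 0.209]
wrist_force: [0.5, 0.2, -0.0]
finger_gap: 56.7
finger_force: 0.0
```

```bash
python3 - <<'E'
from h import *
from cell import monitor, imaging
s=monitor.read_state();print(s["eef_pos"],s["eef_rot"])
p=imaging.camera("wrist")
np.savez("w4.npz",**{k:p[k] for k in("img","mtx","view")})
c=np.array([528.3,191.1]);a=.2088
m=hue(p["img"],100,130)
# upright fit
B=SP(0)
for g in (-24.4,-22):
    x0=[*(c+g*np.array([np.cos(a),np.sin(a)])),a]
    r=fit(p,m,B,x0,(3,3,.03));d=r[0][:2]-c;print(r,d@[np.cos(a),np.sin(a)],d@[-np.sin(a),np.cos(a)])
z=cv2.resize(p["img"][100:400,170:470],None,fx=2,fy=2,interpolation=2);cv2.imwrite("pics/w4.png",z[:,:,::-1])
E
```

```text
[505.29307063 187.02988899 207.40609053] [-3.14137526e+00 -2.07554120e-03  2.09226633e-01]
(array([5.04278623e+02, 1.86591726e+02, 2.17359892e-01]), np.float64(190.46666666666664), np.float64(2070.0)) -24.434144205331204 0.568941761845152
(array([5.04497802e+02, 1.86973021e+02, 2.38406661e-01]), np.float64(211.9921568627451), np.float64(2070.0)) -24.140688658625773 0.8965225882580743
```

View pics/w4.png

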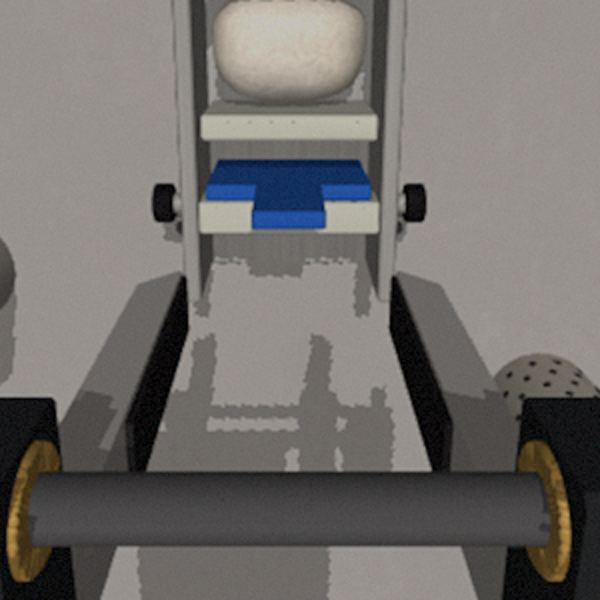

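The first spacer stands upright against the stop: body at (288,180) in the crop, fit x = -24.4. Fetching the second spacer.

Call:
{"op": "arm_command", "data": {
  "steps": [
    [0.6, -10, 50, 0, 2],
    [0.6, -22, 110, 0, 4],
    [0.6, -34, 170, 0, 5.4],
    [0.6, -46, 230, 0, 5.4],
    [0.6, -58, 290, 0, 5.4],
    [0.6, -68, 345, 0, 5.4],
    [0.6, -76, 383, 0, 5.4],
    [0.6, -76, 383, 20, 5.4],
    [0.6, -76, 383, 65, 5.4],
    [0.6, -76, 383, 100, 5.4],
    [0.6, -76, 383, 121, 5.4],
    [0.6, -76, 383, 121, 5.4],
    [0.1, -76, 383, 121, 5.4],
    [0.1, -76, 383, 121, 5.4],
    [0.1, -76, 383, 121, 5.4],
    [0.1, -76, 383, 121, 5.4]
  ]
}}

```text
clock: 12.55
eef_pos: [510.2, -203.5, 85.5]
eef_rot: [3.142, -0.0, 0.115]
wrist_force: [0.4, 0.3, -0.3]
finger_gap: 29.7
finger_force: 30.0
```

Call:
{"op": "arm_command", "data": {
  "steps": [
    [0.1, 0, 0, -20, 0],
    [0.1, 0, 0, -65, 0],
    [0.1, 0, 0, -105, 0],
    [0.1, 0, 0, -125, 0],
    [0.1, 8, -55, -125, -2],
    [0.1, 16, -115, -125, -4],
    [0.1, 24, -175, -125, -5.4],
    [0.1, 32, -235, -125, -5.4],
    [0.1, 40, -295, -125, -5.4],
    [0.1, 48, -350, -125, -5.4],
    [0.1, 53.7, -389, -125, -5.4],
    [0.1, 53.7, -389, -120, -5.4],
    [0.1, 53.7, -389, -110, -5.4],
    [0.1, 53.7, -389, -110, -5.4]
  ]
}}

```text
clock: 14.3
eef_pos: [518.6, 187.9, 194.4]
eef_rot: [3.141, 0.002, 0.208]
wrist_force: [-0.6, -0.4, -0.5]
finger_gap: 30.1
finger_force: 30.0
```

```bash
python3 - <<'E'
from h import *
from cell import monitor, imaging
s=monitor.read_state();t=s["eef_pos"];a=s["eef_rot"][2];print(t,a)
p=imaging.camera("wrist")
m=hue(p["img"],100,130)
f0=t[2]-79.5
w=np.zeros((400,640));B=[box(-4,4,-38,38,f0,f0+56),box(-4,4,-15,15,f0+56,f0+98)]
q=proj(p,place(B[0],t[0],t[1],a));print(q.round())
lo=q[:,1].min();w[int(lo)-12:int(lo)+25]=1
f=lambda v:np.abs((render(p,B,v)-m)*w).sum()
r=minimize(f,[t[0],t[1],a],method="Nelder-Mead",options=dict(initial_simplex=[[t[0],t[1],a],[t[0]+4,t[1],a],[t[0],t[1]+4,a],[t[0],t[1],a+.03]],xatol=.02,fatol=.5))
d=r.x[:2]-t[:2];print(r.fun,(m*w).sum(),d@[np.cos(a),np.sin(a)],d@[-np.sin(a),np.cos(a)],r.x[2])
E
```

```text
[518.62516701 187.92425582 194.4272582 ] 0.2078568257980471
[[365. 222.]
 [379. 255.]
 [262. 223.]
 [248. 255.]
 [366. 212.]
 [380. 242.]
 [261. 212.]
 [247. 242.]]
655.9490196078432 3741.0 5.673806902173609 -5.392634313120928 -0.02092961032335829
```

Call:
{"op": "arm_command", "data": {
  "steps": [
    [0.1, 0, -1.3, 20, 0],
    [0.1, 0, -1.3, 45, 0],
    [0.1, 0, -1.3, 55, 0],
    [0.1, 0, -1.3, 60, 0],
    [0.1, 0, -1.3, 65, 0],
    [0.1, 0, -1.3, 65, 0]
  ]
}}

```text
clock: 15.1
eef_pos: [518.7, 190.3, 130.6]
eef_rot: [-3.142, -0.0, 0.209]
wrist_force: [-0.5, 0.3, -0.9]
finger_gap: 29.6
finger_force: 30.0
```

```bash
python3 - <<'E'
from h import *
from cell import monitor, imaging
p=imaging.camera("wrist")
z=cv2.resize(p["img"][100:340,200:440],None,fx=2.4,fy=2.4,interpolation=2);cv2.imwrite("pics/w5.png",z[:,:,::-1])
E
```

```text
(no output)
```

View pics/w5.png

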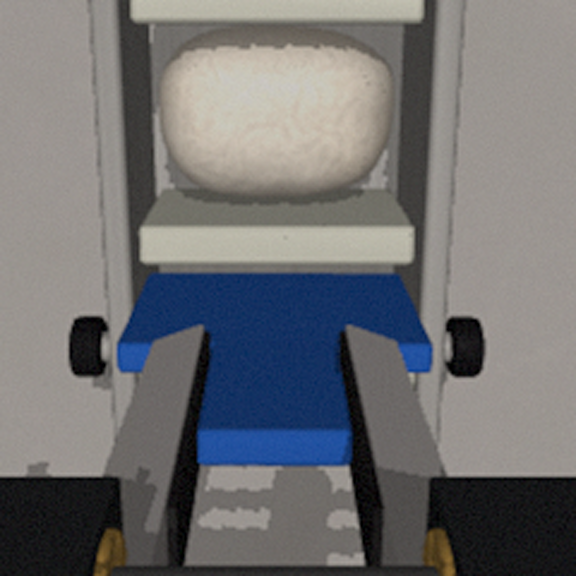

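The second spacer's foot is in the gap, with a visible sliver of clearance to the push plate. Lowering it.

Call:
{"op": "arm_command", "data": {
  "steps": [
    [0.1, 0, 0, 15, 0],
    [0.1, 0, 0, 30, 0],
    [0.1, 0, 0, 38, 0],
    [0.1, 0, 0, 42, 0],
    [0.1, -2, 0, 42, 0],
    [0.1, -4, 0, 42, 0],
    [0.1, -4, 0, 42, 0]
  ]
}}

```text
clock: 16.02
eef_pos: [514.7, 189.5, 88.8]
eef_rot: [-3.142, -0.001, 0.209]
wrist_force: [-0.1, -0.8, -0.6]
finger_gap: 29.5
finger_force: 30.0
```

Call:
{"op": "arm_command", "data": {
  "steps": [
    [0.1, -1, 0, 0, 0],
    [0.1, -2, 0, 0, 0],
    [0.1, -2, 0, 0, 0]
  ]
}}

```text
clock: 16.4
eef_pos: [513.0, 189.1, 88.7]
eef_rot: [-3.142, -0.001, 0.209]
wrist_force: [2.8, 0.5, 1.1]
finger_gap: 30.0
finger_force: 30.0
```

Call:
{"op": "arm_command", "data": {
  "steps": [
    [0.1, 0, 0, 1.5, 0],
    [0.1, 0, 0, 3, 0],
    [0.1, 0, 0, 3.8, 0],
    [0.1, 0, 0, 3.8, 0],
    [0.6, 0, 0, 3.8, 0],
    [0.6, 0, 0, 3.8, 0],
    [0.6, 0, 0, 3.8, 0],
    [0.6, 0, 0, -20, 0],
    [0.6, 0, 0, -60, 0],
    [0.6, 0, 0, -100, 0],
    [0.6, 0, 0, -120, 0],
    [0.6, 0, 0, -120, 0]
  ]
}}

```text
clock: 17.9
eef_pos: [513.1, 189.3, 209.4]
eef_rot: [-3.141, -0.002, 0.209]
wrist_force: [-0.1, -1.0, -0.4]
finger_gap: 56.3
finger_force: 0.0
```

```bash
python3 - <<'E'
from h import *
from cell import monitor, imaging
s=monitor.read_state();print(s["eef_pos"],s["eef_rot"])
p=imaging.camera("wrist")
c=np.array([528.3,191.1]);a=.2088
m=hue(p["img"],100,130)
B=SP(-4)+SP(4)
e=np.array([np.cos(a),np.sin(a)])
r=fit(p,m,B,[*(c-20*e),a],(3,3,.03));d=r[0][:2]-c;print(r,d@e,d@[-np.sin(a),np.cos(a)])
g=cv2.cvtColor(p["img"],cv2.COLOR_RGB2GRAY).astype(float)
o=c;q=proj(p,[[*o,60]])[0];print(q)
for k in(-20,0,20):
    col=g[:,int(q[0])+k-1:int(q[0])+k+2].mean(1);r0=int(q[1]);print(r0-12,col[r0-12:r0+10].astype(int))
E
```

```text
[513.10713432 189.2753336  209.42044471] [-3.14134326e+00 -2.22100779e-03  2.09304903e-01]
(array([5.09170306e+02, 1.87775264e+02, 2.03145448e-01]), np.float64(219.2313725490196), np.float64(2727.0)) -19.403375517652613 0.7127962038861106
[314.89520459 177.30220765]
165 [112 151 180 180 180 179 179 177 177 175 178 179 163 106  28  29  29  30
  31  34  41  46]
165 [112 150 180 183 180 180 177 177 176 176 174 178 162 107  25  29  33  34
  31  31  39  44]
165 [111 150 180 181 182 179 179 179 176 177 175 177 163 105  28  28  32  31
  27  32  40  45]
```

Both spacers are seated. Fetching the wedge.

Call:
{"op": "arm_command", "data": {
  "steps": [
    [0.7, 0, 55, 0, 2],
    [0.7, 0, 115, 0, 4],
    [0.7, -1, 175, 0, 5.4],
    [0.7, -2, 235, 0, 5.4],
    [0.7, -3, 295, 0, 5.4],
    [0.7, -4, 350, 0, 5.4],
    [0.7, -5.3, 391, 0, 5.4],
    [0.7, -5.3, 391, 10, 5.4],
    [0.7, -5.3, 391, 50, 5.4],
    [0.7, -5.3, 391, 90, 5.4],
    [0.7, -5.3, 391, 110, 5.4],
    [0.7, -5.3, 391, 110, 5.4],
    [0.3, -5.3, 391, 110, 5.4],
    [0.3, -5.3, 391, 110, 5.4],
    [0.3, -5.3, 391, 110, 5.4],
    [0.3, -5.3, 391, 110, 5.4]
  ],
  "force": 50
}}

```text
clock: 19.95
eef_pos: [588.7, -194.4, 98.3]
eef_rot: [-3.141, 0.0, 0.115]
wrist_force: [0.0, -0.1, -1.4]
finger_gap: 43.8
finger_force: 50.0
```

Call:
{"op": "arm_command", "data": {
  "steps": [
    [0.3, 0, 0, -20, 0],
    [0.3, 0, 0, -65, 0],
    [0.3, 0, 0, -100, 0],
    [0.3, 0, 0, -112, 0],
    [0.3, -2, -50, -112, -2],
    [0.3, -5, -110, -112, -4],
    [0.3, -7, -170, -112, -5.4],
    [0.3, -10, -230, -112, -5.4],
    [0.3, -12, -290, -112, -5.4],
    [0.3, -15, -350, -112, -5.4],
    [0.3, -16.8, -390, -112, -5.4],
    [0.3, -16.8, -390, -112, -5.4],
    [0.3, -16.8, -390, -112, -5.4]
  ]
}}

```text
clock: 21.58
eef_pos: [527.2, 190.6, 209.5]
eef_rot: [3.141, 0.001, 0.209]
wrist_force: [0.4, -0.1, -1.0]
finger_gap: 43.7
finger_force: 50.0
```

```bash
python3 - <<'E'
from h import *
from cell import monitor, imaging
s=monitor.read_state();t=s["eef_pos"];a=s["eef_rot"][2];print(t,a,s["wrist_force"])
p=imaging.camera("wrist")
np.savez("w6.npz",**{k:p[k] for k in("img","mtx","view")})
m=hue(p["img"],3,18)
T=t[2]-82.3
blade=np.array([[x,y,z+T] for y in(-38,38) for x,z in((-9,0),(-6,0),(-9,54),(10,54))],float)
B=[blade,box(-9,9,-48,48,T+54,T+60),box(-9,9,-22,22,T+60,T+102)]
q=proj(p,place(blade,t[0],t[1],a));print(q.round());lo=q[:,1].min()
w=np.zeros((400,640));w[int(lo)-25:int(lo)+30]=1
f=lambda v:np.abs((render(p,B,v)-m)*w).sum()
r=minimize(f,[t[0],t[1],a],method="Nelder-Mead",options=dict(initial_simplex=[[t[0],t[1],a],[t[0]+4,t[1],a],[t[0],t[1]+4,a],[t[0],t[1],a+.03]],xatol=.02,fatol=.5))
d=r.x[:2]-t[:2];print(r.fun,(m*w).sum(),d@[np.cos(a),np.sin(a)],d@[-np.sin(a),np.cos(a)],r.x[2])
E
```

```text
[527.17945596 190.55671962 209.51652504] 0.20922011087986547 [ 0.35573353 -0.11884649 -0.98087235]
[[364. 228.]
 [364. 224.]
 [377. 259.]
 [379. 230.]
 [262. 228.]
 [262. 224.]
 [250. 259.]
 [248. 230.]]
749.3019607843137 3850.0 0.3102588069924555 -0.21730974442095935 0.20862870201518055
```

Call:
{"op": "arm_command", "data": {
  "steps": [
    [0.3, 0, 0, 25, 0],
    [0.3, 0, 0, 45, 0],
    [0.3, 0, 0, 57, 0],
    [0.3, 0, 0, 63, 0],
    [0.3, 0, 0, 69, 0],
    [0.3, 0, 0, 75, 0],
    [0.3, 0, 0, 80, 0],
    [0.3, 0, 0, 80, 0]
  ]
}}

```text
clock: 22.62
eef_pos: [527.2, 191.0, 130.2]
eef_rot: [3.142, 0.0, 0.209]
wrist_force: [-0.8, -0.1, -1.9]
finger_gap: 43.9
finger_force: 50.0
```

Call:
{"op": "arm_command", "data": {
  "steps": [
    [0.3, -1, 0, 0, 0],
    [0.3, -2, 0, 0, 0],
    [0.3, -2, 0, 0, 0]
  ]
}}

```text
clock: 23.0
eef_pos: [525.4, 190.6, 130.6]
eef_rot: [-3.142, -0.0, 0.209]
wrist_force: [0.3, -0.1, -1.8]
finger_gap: 43.7
finger_force: 50.0
```

Call:
{"op": "arm_command", "data": {
  "steps": [
    [0.3, -0.5, 0, 0, 0],
    [0.3, -1, 0, 0, 0],
    [0.3, -1, 0, 0, 0]
  ]
}}

```text
clock: 23.38
eef_pos: [524.4, 190.4, 130.5]
eef_rot: [3.142, -0.0, 0.209]
wrist_force: [0.5, 0.3, -1.6]
finger_gap: 43.4
finger_force: 50.0
```

Call:
{"op": "arm_command", "data": {
  "steps": [
    [0.3, 0, 0, 4, 0],
    [0.3, 0, 0, 8, 0],
    [0.3, 0, 0, 10, 0],
    [0.3, 0, 0, 10, 0]
  ]
}}

```text
clock: 23.88
eef_pos: [524.4, 190.4, 120.2]
eef_rot: [3.142, 0.0, 0.209]
wrist_force: [0.6, 0.3, -2.1]
finger_gap: 43.8
finger_force: 50.0
```

Call:
{"op": "arm_command", "data": {
  "steps": [
    [0.3, 0, 0, 3, 0],
    [0.3, 0, 0, 6, 0],
    [0.3, 0, 0, 8, 0],
    [0.3, 0, 0, 8, 0]
  ]
}}

```text
clock: 24.38
eef_pos: [524.3, 190.4, 112.3]
eef_rot: [-3.142, 0.0, 0.209]
wrist_force: [-1.3, 0.6, 0.5]
finger_gap: 43.9
finger_force: 50.0
```

Call:
{"op": "arm_command", "data": {
  "steps": [
    [0.3, 0, 0, 2, 0],
    [0.3, 0, 0, 4, 0],
    [0.3, 0, 0, 4, 0]
  ]
}}

```text
clock: 24.75
eef_pos: [524.2, 190.4, 108.2]
eef_rot: [-3.142, 0.001, 0.209]
wrist_force: [-3.7, 0.3, 2.3]
finger_gap: 43.9
finger_force: 50.0
```

Call:
{"op": "arm_command", "data": {
  "steps": [
    [0.3, -0.6, 0, 0, 0],
    [0.3, -1.2, 0, 0, 0],
    [0.3, -1.2, 0, 0, 0]
  ]
}}

```text
clock: 25.12
eef_pos: [523.5, 190.2, 108.3]
eef_rot: [-3.141, -0.001, 0.209]
wrist_force: [3.2, 1.4, -6.0]
finger_gap: 43.9
finger_force: 50.0
```

Call:
{"op": "arm_command", "data": {
  "steps": [
    [0.3, 0, 0, 2, 0],
    [0.3, 0, 0, 4, 0],
    [0.3, 0, 0, 4, 0]
  ]
}}

```text
clock: 25.5
eef_pos: [523.6, 190.2, 104.9]
eef_rot: [-3.142, -0.001, 0.209]
wrist_force: [1.4, 0.7, 4.0]
finger_gap: 43.6
finger_force: 50.0
```

Call:
{"op": "arm_command", "data": {
  "steps": [
    [0.3, 0, 0, 2, 0],
    [0.3, 0, 0, 4, 0],
    [0.3, 0, 0, 4, 0]
  ]
}}

```text
clock: 25.88
eef_pos: [523.6, 190.3, 101.1]
eef_rot: [-3.141, -0.001, 0.209]
wrist_force: [0.7, 1.1, 6.0]
finger_gap: 43.2
finger_force: 50.0
```

Call:
{"op": "arm_command", "data": {
  "steps": [
    [0.3, 0, 0, 2, 0],
    [0.3, 0, 0, 4, 0],
    [0.3, 0, 0, 4, 0]
  ]
}}

```text
clock: 26.25
eef_pos: [523.6, 190.3, 97.2]
eef_rot: [-3.141, -0.001, 0.209]
wrist_force: [0.7, 0.3, 8.2]
finger_gap: 43.8
finger_force: 50.0
```

```bash
python3 - <<'E'
from h import *
from cell import monitor, imaging
s=monitor.read_state();print(s["eef_pos"],s["eef_rot"],s["wrist_force"])
p=imaging.camera("wrist")
c=np.array([528.3,191.1]);a=.2088;e=np.array([np.cos(a),np.sin(a)]);n=np.array([-e[1],e[0]])
g=cv2.cvtColor(p["img"],cv2.COLOR_RGB2GRAY).astype(float)
# profile along plate top near both sides, samples along cradle x at z=60
X=np.arange(-10,30,1.)
for y in(-30,0,30):
    q=proj(p,np.array([[*(c+x*e+y*n),60] for x in X]));print(y,q[[0,-1]].round().tolist(),[int(v) for v in cv2.remap(g.astype(np.float32),q[:,:1].astype(np.float32),q[:,1:].astype(np.float32),1).ravel()])
z=cv2.resize(p["img"][80:400,170:470],None,fx=1.8,fy=1.8,interpolation=2);cv2.imwrite("pics/w7.png",z[:,:,::-1])
E
```

```text
[523.62410969 190.29461713  97.24207018] [-3.14145793e+00 -1.32953280e-03  2.09236683e-01] [0.66474492 0.30507809 8.15204967]
-30 [[362.0, 248.0], [365.0, 186.0]] [105, 105, 103, 102, 104, 104, 105, 105, 113, 113, 96, 71, 102, 54, 110, 169, 176, 176, 177, 178, 179, 181, 175, 179, 176, 153, 114, 108, 110, 110, 109, 109, 111, 110, 108, 109, 107, 109, 111, 106]
0 [[314.0, 248.0], [314.0, 186.0]] [70, 70, 69, 71, 68, 66, 70, 69, 70, 96, 99, 64, 104, 55, 113, 172, 177, 178, 177, 178, 179, 179, 182, 181, 176, 154, 112, 109, 110, 110, 111, 108, 110, 83, 81, 87, 101, 114, 126, 139]
30 [[265.0, 248.0], [263.0, 186.0]] [102, 105, 103, 103, 103, 104, 103, 109, 118, 116, 97, 68, 82, 56, 117, 171, 179, 180, 180, 180, 178, 181, 182, 182, 176, 153, 114, 111, 109, 111, 112, 110, 106, 110, 109, 108, 111, 110, 132, 147]
```

View pics/w7.png

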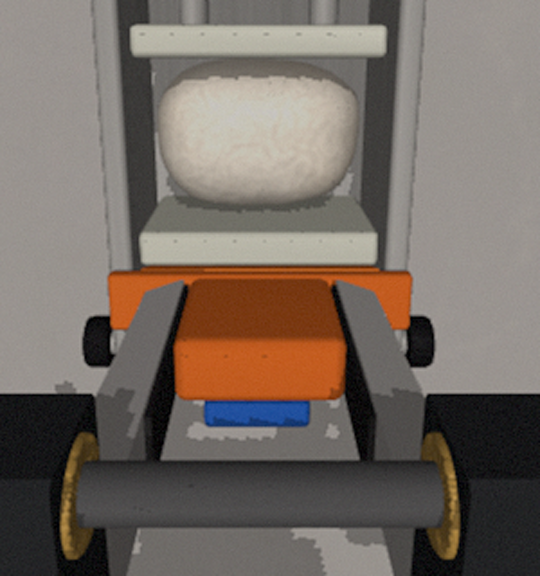

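The wedge is upright and gripped between the spacers and the plate. The plate's front edge has moved about 4 mm, and the upward force is 8 N. Handing in.

```bash
python3 -c "
from cell import job
print(job.sign_off())"
```

```text
the job is handed in; nothing more can be done
None
```

I handed the job in with two blue spacers standing against the end stop and the wedge pressed in and still gripped; the push plate has given about 4 mm by the last picture, and the sign-off returned no verdict.

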